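# Hang the loaded slide carrier on the sprung dipping hook

### The arm

A 6-joint arm with a two-finger parallel gripper is mounted at the origin on a cart in front of the work surface, level with it; the furniture and walls round the work are solid. World frame = base frame: x ahead of the robot, y to its left, z up, the work surface at z = 0. Lengths are in m, angles in degrees, forces in N, time in s.
With the tool pointing down it reaches from about 0.375 to 0.9 m from the base axis. Payload 3.1 kg.
Tool frame: the origin (TCP) lies on the centre line of the jaws, within the pads' length; the fingertips stand finger_overhang ahead of it and the grasp point (between the pads) lies 5 mm behind it (finger_overhang is the distance from the TCP to the fingertips, in m); z points along the fingers, y is the line along which they close (so a half turn about z gives the same grasp; the last joint's range is limited). The gripper opens to 87 mm and grips with 3 to 60 N. Pads are 19 mm wide; open, the fingers measure 117 mm over their backs; the gripper's body (75 mm by 190 mm) begins 51 mm behind the grasp point.
Start: joints at [66.377, 30.224, 82.088, -0, 67.689, -10.227], TCP at [0.145, 0.608, 0.237] pointing down, gripper open.
Joint ranges: [-176.69, 176.69], [-43.24, 126.21], [12.49, 139.97], [-82, 262], [0, 151.66], [-163.58, 163.58]. Speed limits (degrees/s): [159.86, 159.86, 180, 180, 180, 180].

### API

Orientations are given as a 3x3 rotation matrix whose columns are the frame's x, y, z axes.
In Python, from rig import read_state, capture, calibration, hand_in, finger_overhang gives the robot as it stands.
- The arm moves only by the tool send_rows, never from a script. Its argument "plan" is a list of rows, each a list of 5 numbers: the closure in counts, from 0 (fully open) to 255 (shut), then the shift along the tool's x, y, z in m, then the turn about the tool's z in rad. A call has 1 to 20 rows; each row shifts and turns the commanded pose from where the row before left it, along the tool's axes as they then stand; what a row does not reach is not made up. A row lasts 1/12 s, in which the tool goes at most 41.7 mm and 7.16 degrees, less where a joint would pass 70% of its speed; a pose out of reach is approached as far as the arm can. A call is refused whole if a number of a shift passes 0.0417 or a number of a turn 0.125, either way. A call with a gripper value outside its range is refused whole. The fingers move at their own pace and stop on an object; the grip force is fixed at half the most. Time passes only in rows, so rows that do not move let the fingers close. It gives the time, the measured TCP pose, the force, the opening and the grip force at its end, in the units of the state.
- read_state(): the state, without advancing time (a new reading comes with each control period).
- capture(name): name is "scene" or "top" or "wrist"; returns (picture, depth): 480x640x3 uint8, blue, green, red; 480x640 float32, m along the optical axis (not along the pixel's ray), 0 where there is no reading.
- calibration(name): a dict with "fx", "fy", "cx", "cy" (pixels), "xyz" and "rotation" of the camera in the world. Camera axes: x right, y down, z forward; pixel columns grow to the right and rows downward; lengths in m; the calibration is good to about 2 mm. A picture is of the moment at which its call begins: read the wrist's pose just before it. calibration takes no time and is no camera call; for the wrist camera it gives the pose at the moment of the call.
- hand_in(): hands the job in; it is judged then, once.
The state is a dict: "time_s": time; "joint_positions": joint angles; "qvel": joint speeds; "tau": joint torques, N m; "position": TCP position; "tcp_rot": TCP orientation; "force": force on the tool from outside, world axes, zero at the start; "moment": the same for the moment, N m; "opening": opening from 0.0 (shut) to 1.0 (fully open); "grasp_force": force on a finger pad.
Only numpy, scipy, OpenCV 4.12 (cv2) and the standard library are available. Lean on these libraries where they do the work, as an engineer would, in place of code of your own. Each camera call takes 0.05 s, during which the arm holds its last target. There are 200 camera calls.

### The job

Hang the slide carrier that is loaded with glass slides on the sprung hook of the dipping stand so that it can drain: pull the hook down by its knob, bring it under the carrier's wire bail, and let it rise fully with the carrier hanging level and still from it. Leave the empty carrier standing where it is.

Things in the scene. Friction and masses are not known exactly. Their poses are not given: they have to be found in the camera images.
- hook_knob (a point): Middle of the upright black knob (24 mm dia, 40 tall; this point 22 above the arm it stands on) to grip. z up, y along the rail (robot's left at yaw 0), x across it, away from the robot; the spring reel begins 95 mm off at +x. Knob and hook are one rigid head; it moves only up/down and, on its trolley, along the rail (1 N friction, 290 mm travel, ends 35 mm short of the posts). Fully up: z 263 mm.
- hook_throat (a point): Middle of the steel hook's flat throat (upper face), 103 mm straight below hook_knob, same axes. Bent strip 4 mm thick, 36 mm wide along x. Shank at y -15 to -19 mm; lip at y +15 to +19, ending 18 mm above the throat; so it is open to +y only and goes under a bail from the -y side. The arm's underside is 65 mm above the throat.
- sprung_hook (a joint): How far the hook is pulled down, m: 0 = fully up at its stop, 0.10 = at its lower stop. A spring reel pulls it up with 5 N at 0, rising to 9 N at 0.10; a brake (35 N per m/s) slows its rise. At 0.10 the throat is 60 mm and the lip's end 78 mm above the worktop: under a bail and clear of the slides.
- loaded_carrier: Steel slide carrier full of 6 glass slides with white ends, 0.2 kg, 91 (x) by 56 (y) mm, slides to 35 mm. Origin: centre of underside, on the worktop; z up. Rigid bail of 5 mm wire from both ends; its bar runs along x above the origin, centre 100 mm up, 76 mm straight. Bar square to the rail within 5 degrees, its middle within 8 mm of the plane the knob moves in. Hung: underside 62 mm high.
- empty_carrier: A second steel slide carrier of the same shape and size with a wire bail, but with no slides in it, standing on the worktop to the left or right of the loaded one; origin and axes likewise. To be left alone.

How it is judged (in metres and radians):
On the way:
1. the hook is pulled down at least 70 mm while the loaded carrier still stands on the worktop (value of joint sprung_hook above 0.07 m and height (world z) of loaded_carrier below 0.01 m), for 0.1 s.
At the end, for the whole second after the job is handed in: Hook within 12 mm of its upper stop; loaded carrier hanging in it, over 45 mm up, 185-215 mm below the knob point, within 25 mm of it along and 30 mm across the rail, within 15 degrees of level, under 60 mm/s; empty carrier within 30 mm of its start and 10 degrees of upright (value of joint sprung_hook below 0.012 m and height (world z) of loaded_carrier above 0.045 m and z of loaded_carrier in the frame of hook_knob between -0.215 and -0.185 m and y of loaded_carrier in the frame of hook_knob between -0.025 and 0.025 m and x of loaded_carrier in the frame of hook_knob between -0.03 and 0.03 m and angle between loaded_carrier's own z axis and vertical below 0.26 rad and linear speed of loaded_carrier below 0.06 m/s and distance of empty_carrier from where it was at the start of the episode below 0.03 m and angle between empty_carrier's own z axis and vertical below 0.17 rad); the robot touches nothing.
It fails at once if the empty carrier is shifted more than 30 mm or lifted (distance of empty_carrier from where it was at the start of the episode above 0.03 m).
It fails at once if the loaded carrier is tipped more than 35 degrees (angle between loaded_carrier's own z axis and vertical above 0.61 rad).
It also fails if it takes over 42 s, if anything falls off the work surface, if the arm or the gripper's body presses on something with over 40 N, if the wrist force passes 120 N, or if a joint passes its speed limit or range.

## Working session

There is one attempt and no reset: what is moved stays moved. The work goes in short steps, Python scripts to look and compute and a tool call to move; the robot and the scene stay as the last step left them, time stands still between calls to the robot, and variables do not carry over. Pictures are saved under pics/ and viewed, at most 10 in all, crops included, and the job is handed in when it is done.

Besides the shell and the picture viewer there is one more tool, called as name([rows], argument=value, ...), one row to a line, values as JSON. send_rows: Moves the arm, as the interface text tells. Its arguments: {"type":"object","properties":{"plan":{"type":"array","items":{"type":"array","items":{"type":"number"}}}},"required":["plan"]}

```bash
mkdir -p pics; cat > h.py <<'E'
import numpy as np, cv2
from rig import read_state, capture, calibration, hand_in, finger_overhang
def pts(name, d, c=None):
    c=c or calibration(name); v,u=np.mgrid[0:480,0:640]
    p=np.stack([(u-c['cx'])/c['fx']*d,(v-c['cy'])/c['fy']*d,d],-1)
    return p@np.array(c['rotation']).T+np.array(c['xyz'])
E
python3 - <<'E'
from h import *
s=read_state(); print(s['time_s'],s['position'],np.round(s['tcp_rot'],3).tolist(),finger_overhang if not callable(finger_overhang) else finger_overhang())
for n in('scene','top'):
    i,d=capture(n); c=calibration(n); cv2.imwrite(f'pics/{n}0.png',i); np.savez(f'{n}0.npz',i=i,d=d)
    print(n,c)
E
```

```text
0.0 [0.14447704 0.60735293 0.23556056] [[-0.973, 0.232, -0.001], [0.232, 0.973, -0.002], [0.0, -0.002, -1.0]] 0.014
scene {'fx': 500.0912502968353, 'fy': 500.0912502968353, 'cx': 313.7830763531428, 'cy': 240.02030254469412, 'xyz': array([ 0.16399713, -0.32439188,  0.72018994]), 'rotation': array([[ 8.22648243e-01, -3.60609884e-01,  4.39557028e-01],
       [-5.68550666e-01, -5.21906584e-01,  6.35895950e-01],
       [ 9.73420329e-05, -7.73029126e-01, -6.34370523e-01]])}
top {'fx': 609.8295279102446, 'fy': 609.8295279102446, 'cx': 312.12438985233746, 'cy': 234.0717829285682, 'xyz': array([0.44519811, 0.2063007 , 1.05377537]), 'rotation': array([[-1.04812360e-02, -9.91758981e-01,  1.27688161e-01],
       [-9.99944662e-01,  1.05107578e-02, -4.42622162e-04],
       [-9.03124825e-04, -1.27685734e-01, -9.91814266e-01]])}
```

View pics/scene0.png

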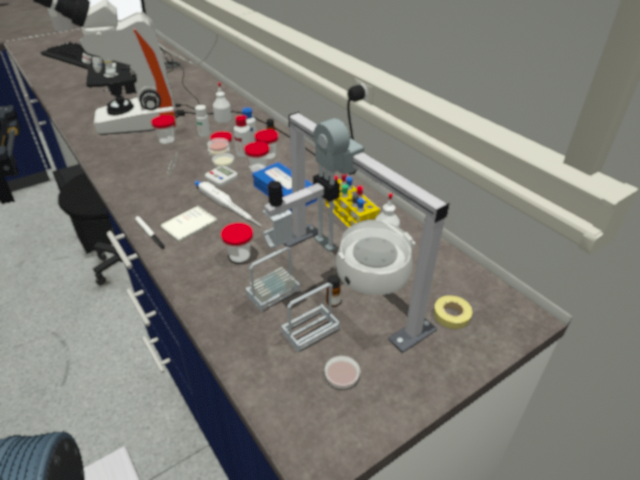

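View pics/top0.png

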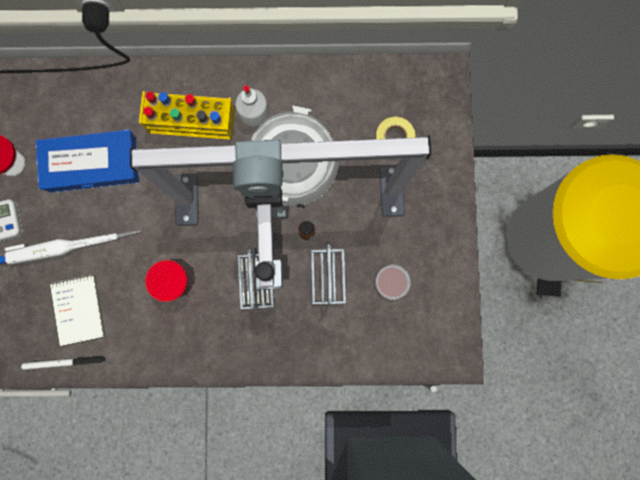

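The scene view shows the knob at (275,192), the loaded carrier (with slides) at (272,285) and the empty one at (310,325). In the top view the knob is at (265,270), the loaded carrier at (256,280) and the empty one at (328,277).

```bash
python3 - <<'E'
from h import *
for n,box in(('top',(240,360,225,320)),('scene',(240,350,175,360))):
    f=np.load(n+'0.npz'); i=f['i'];P=pts(n,f['d']); x0,x1,y0,y1=box
    m=np.zeros((480,640),bool); m[y0:y1,x0:x1]=1; m&=f['d']>0
    z=P[...,2]; g=i.max(-1)
    k=m&(g<60)&(z>.22)&(z<.30); q=P[k]; print(n,'knob',k.sum(),q.min(0).round(3),q.max(0).round(3),np.median(q,0).round(3), np.percentile(q,[5,95],axis=0).round(3).tolist())
    b=m&(z>.085)&(z<.115)
    nc,l,st,ce=cv2.connectedComponentsWithStats(b.astype(np.uint8),connectivity=8)
    for j in range(1,nc):
        if st[j,4]>12:
            q=P[l==j]; print(' bail',st[j].tolist(),q.mean(0).round(3),q.min(0).round(3),q.max(0).round(3))
    for lo,hi in((.012,.045),(.14,.18),(.19,.225),(.225,.30)):
        b=(m&(z>lo)&(z<hi)).astype(np.uint8)
        nc,l,st,ce=cv2.connectedComponentsWithStats(b,connectivity=8)
        for j in range(1,nc):
            if st[j,4]>40:
                q=P[l==j]; print(' z',lo,hi,st[j].tolist(),q.mean(0).round(3),np.percentile(q,[2,98],axis=0).round(3).tolist())
E
```

```text
top knob 97 [0.488 0.256 0.266] [0.51  0.28  0.283] [0.496 0.264 0.28 ] [[0.488, 0.257, 0.273], [0.508, 0.279, 0.282]]
 bail [328, 245, 4, 59, 183] [0.505 0.179 0.101] [0.46  0.177 0.094] [0.551 0.182 0.107]
 bail [248, 250, 7, 59, 192] [0.499 0.303 0.101] [0.453 0.298 0.087] [0.544 0.308 0.107]
 z 0.012 0.045 [300, 232, 16, 9, 41] [0.572 0.214 0.029] [[0.569, 0.201, 0.013], [0.581, 0.226, 0.044]]
 z 0.012 0.045 [312, 250, 16, 55, 185] [0.508 0.201 0.02 ] [[0.461, 0.182, 0.014], [0.551, 0.207, 0.024]]
 z 0.012 0.045 [331, 250, 15, 54, 178] [0.506 0.156 0.02 ] [[0.461, 0.151, 0.017], [0.55, 0.173, 0.025]]
 z 0.012 0.045 [240, 255, 12, 55, 247] [0.495 0.324 0.024] [[0.454, 0.315, 0.013], [0.543, 0.329, 0.037]]
 z 0.012 0.045 [246, 259, 5, 45, 104] [0.499 0.314 0.03 ] [[0.462, 0.312, 0.016], [0.534, 0.317, 0.038]]
 z 0.012 0.045 [252, 259, 4, 45, 75] [0.499 0.306 0.026] [[0.463, 0.304, 0.013], [0.535, 0.308, 0.037]]
 z 0.012 0.045 [257, 289, 17, 20, 76] [0.464 0.281 0.021] [[0.455, 0.273, 0.016], [0.485, 0.299, 0.036]]
 z 0.19 0.225 [274, 260, 9, 28, 77] [0.499 0.251 0.216] [[0.481, 0.2
[... 1948 characters left out ...]
175, 14, 14, 179] [0.637 0.419 0.156] [[0.629, 0.414, 0.141], [0.651, 0.436, 0.172]]
 z 0.14 0.18 [318, 209, 4, 18, 67] [0.599 0.286 0.161] [[0.596, 0.284, 0.141], [0.603, 0.29, 0.179]]
 z 0.14 0.18 [328, 217, 5, 19, 73] [0.601 0.254 0.158] [[0.598, 0.252, 0.14], [0.605, 0.259, 0.178]]
 z 0.14 0.18 [263, 229, 29, 20, 240] [0.49  0.268 0.17 ] [[0.478, 0.249, 0.157], [0.512, 0.286, 0.179]]
 z 0.19 0.225 [318, 196, 22, 17, 130] [0.599 0.262 0.209] [[0.589, 0.247, 0.19], [0.611, 0.29, 0.225]]
 z 0.19 0.225 [263, 213, 29, 25, 332] [0.496 0.251 0.208] [[0.479, 0.248, 0.191], [0.515, 0.27, 0.225]]
 z 0.225 0.3 [263, 175, 77, 47, 1635] [0.54  0.263 0.245] [[0.48, 0.248, 0.226], [0.61, 0.289, 0.282]]
```

```bash
python3 - <<'E'
from h import *
a=np.load('top0.npz')['i'][220:330,220:370]; b=np.load('scene0.npz')['i'][170:360,220:370]
a=cv2.resize(a,None,fx=4,fy=4,interpolation=3)[:, :]; b=cv2.resize(b,None,fx=3,fy=3,interpolation=3)
cv2.imwrite('pics/b.png',b); cv2.imwrite('pics/a.png',a)
E
```

```text
(no output)
```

View pics/b.png

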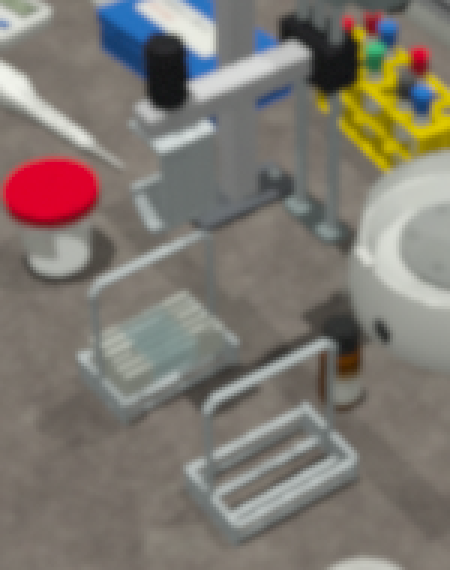

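View pics/a.png

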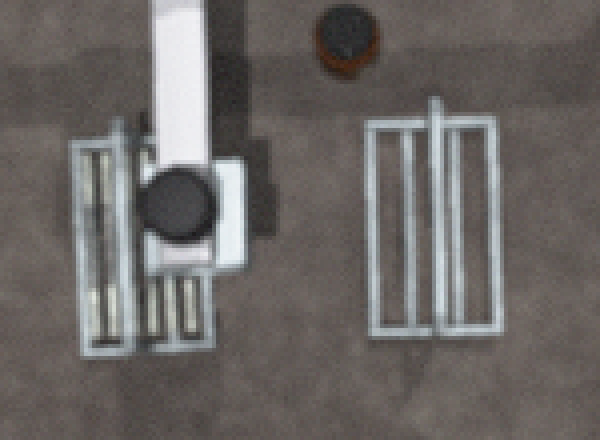

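The crops confirm that the slides (white ends) are in the carrier at y≈0.303 m and that the other one, at y≈0.179, is empty. The hook sits to the -y side of the loaded bail, opening toward it. I'll fit the bail and rail directions while I move above the knob.

```bash
python3 - <<'E'
from h import *
f=np.load('top0.npz');P=pts('top',f['d']);z=P[...,2]
def fit(m):
    q=P[m]; c=q.mean(0); v=np.linalg.svd(q[:,:2]-c[:2],full_matrices=False)[2][0]; return c.round(4),np.degrees(np.arctan2(v[1],v[0])).round(2),q.min(0).round(3),q.max(0).round(3)
b=np.zeros((480,640),bool); b[245:315,243:260]=1
print('bail',fit(b&(z>.096)&(z<.108)))
r=np.zeros((480,640),bool); r[130:175,130:430]=1; r[:,225:290]=0
print(np.percentile(z[r&(z>.25)],[5,50,95])); print('rail',fit(r&(z>.25)))
a=np.zeros((480,640),bool); a[205:258,250:280]=1
print('arm',fit(a&(z>.232)&(z<.25)))
m=(z>.25); q=P[m&(P[...,0]>.45)&(P[...,0]<.75)&(P[...,1]>0)&(P[...,1]<.5)&(z>.37)]; print('reel',np.percentile(q,[2,98],axis=0).round(3))
E
```

```text
bail (array([0.4988, 0.3027, 0.1013]), np.float64(-176.64), array([0.455, 0.299, 0.096]), array([0.544, 0.307, 0.107]))
[0.27772022 0.29542084 0.29808237]
rail (array([0.6449, 0.2385, 0.3006]), np.float64(91.68), array([0.445, 0.054, 0.25 ]), array([0.668, 0.437, 1.054]))
arm (array([0.5558, 0.2697, 0.2405]), np.float64(-177.48), array([0.519, 0.251, 0.232]), array([0.591, 0.29 , 0.245]))Traceback (most recent call last):
  File "<stdin>", line 11, in <module>
    return _quantile_unchecked(
        a, q, axis, out, overwrite_input, method, keepdims, weights)
    return _ureduce(a,
                    func=_quantile_ureduce_func,
    ...<5 lines>...
                    overwrite_input=overwrite_input,
                    method=method)
    r = func(a, **kwargs)
    result = _quantile(arr,
                       quantiles=q,
    ...<2 lines>...
                       out=out,
                       weights=wgt)
    slices_having_nans = np.isnan(arr[-1, ...])
                                  ~~~^^^^^^^^^
IndexError: index -1 is out of bounds for axis 0 with size 0
```

send_rows([
  [0,0,0,-0.03,-0.117],
  [0,0,0,-0.04,-0.117],
  [0,0,0,-0.04,0],
  [0,0,0,-0.015,0],
])

```text
time_s: 0.43
position: [0.1455, 0.61, 0.3674]
tcp_rot: [[-1.0, -0.001, 0.004], [-0.001, 1.0, 0.008], [-0.004, 0.008, -1.0]]
force: [0.1, 0.6, 0.1]
opening: 1.0
grasp_force: 0.0
```

send_rows([
  [0,-0.0195,-0.019,0,0],
  [0,-0.0195,-0.019,0,0],
  [0,-0.0195,-0.019,0,0],
  [0,-0.0195,-0.019,0,0],
  [0,-0.0195,-0.019,0,0],
  [0,-0.0195,-0.019,0,0],
  [0,-0.0195,-0.019,0,0],
  [0,-0.0195,-0.019,0,0],
  [0,-0.0195,-0.019,0,0],
  [0,-0.0195,-0.019,0,0],
  [0,-0.0195,-0.019,0,0],
  [0,-0.0195,-0.019,0,0],
  [0,-0.0195,-0.019,0,0],
  [0,-0.0195,-0.019,0,0],
  [0,-0.0195,-0.019,0,0],
  [0,-0.0195,-0.019,0,0],
  [0,-0.0195,-0.019,0,0],
  [0,-0.0195,-0.019,0,0],
  [0,0,0,0,0],
  [0,0,0,0,0],
])

```text
time_s: 2.1
position: [0.4964, 0.265, 0.3608]
tcp_rot: [[-1.0, 0.003, -0.002], [0.003, 1.0, -0.0], [0.002, -0.0, -1.0]]
force: [-0.2, 0.5, -0.5]
opening: 0.999
grasp_force: 0.0
```

```bash
python3 - <<'E'
from h import *
s=read_state(); print(s['position'],s['force'])
c=calibration('wrist'); i,d=capture('wrist'); cv2.imwrite('pics/w1.png',i); P=pts('wrist',d,c); z=P[...,2]
R=(P[...,0]>.45)&(P[...,0]<.55)&(P[...,1]>.2)&(P[...,1]<.35)&(d>0)
k=R&(i.max(-1)<70)&(z>.225)&(z<.3); q=P[k]; print('knob',k.sum(),np.percentile(q,[2,50,98],axis=0).round(4).tolist())
t=k&(z>.276); u=np.argwhere(t)
if len(u)>20:
    (cx,cy),r=cv2.minEnclosingCircle(u[:,::-1].astype(np.float32)); print((cx,cy),r,np.median(P[t],0).round(4))
b=R&(z>.094)&(z<.107); q=P[b]; print('bail',b.sum(), len(q) and np.percentile(q,[2,50,98],axis=0).round(4).tolist())
E
```

```text
[0.49641039 0.26496812 0.36081249] [-0.16389927  0.50830766 -0.50468295]
knob 1021 [[0.4858, 0.2595, 0.2502], [0.4936, 0.2699, 0.2806], [0.5062, 0.2805, 0.2823]]
(322.813720703125, 252.54574584960938) 16.19556999206543 [0.4962 0.2703 0.2809]
bail 289 [[0.4544, 0.3016, 0.0958], [0.4954, 0.3052, 0.1019], [0.5413, 0.3093, 0.104]]
```

View pics/w1.png

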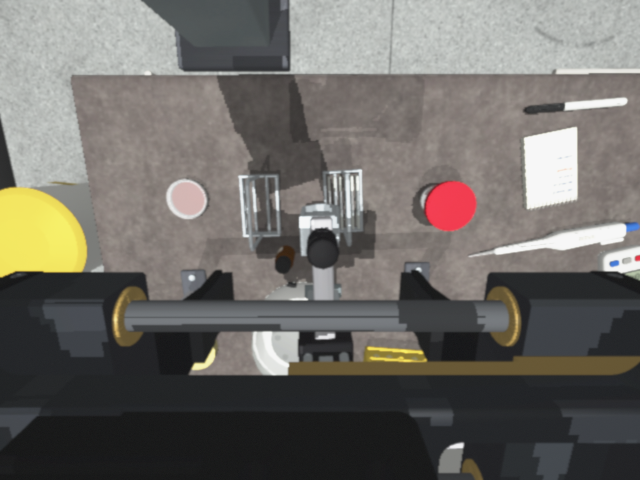

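The wrist view shows the knob at (322,250), centred between the fingers at (0.496, 0.270), and the loaded carrier's bail 35 mm to its +y side. That agrees with the top view, so I'll descend and grip.

send_rows([
  [0,0,0.005,0.014,0],
  [0,0,0,0.014,0],
  [0,0,0,0.014,0],
  [0,0,0,0.014,0],
  [0,0,0,0.014,0],
  [0,0,0,0.014,0],
  [0,0,0,0.012,0],
  [0,0,0,0,0],
  [255,0,0,0,0],
  [255,0,0,0,0],
  [255,0,0,0,0],
  [255,0,0,0,0],
  [255,0,0,0,0],
  [255,0,0,0,0],
  [255,0,0,0,0],
  [255,0,0,0,0],
  [255,0,0,0,0],
  [255,0,0,0,0],
])

```text
time_s: 3.65
position: [0.4958, 0.271, 0.2655]
tcp_rot: [[-1.0, -0.0, -0.0], [-0.0, 1.0, -0.0], [0.0, -0.0, -1.0]]
force: [-0.7, 0.8, 0.4]
opening: 0.327
grasp_force: 0.0
```

send_rows([
  [255,0,0,0,0],
  [255,0,0,0,0],
  [255,0,0,0,0],
  [255,0,0,0,0],
  [255,0,0,0,0],
])

```text
time_s: 4.07
position: [0.4958, 0.2709, 0.2655]
tcp_rot: [[-1.0, -0.0, -0.0], [-0.0, 1.0, -0.0], [0.0, -0.0, -1.0]]
force: [0.5, -0.7, -1.2]
opening: 0.274
grasp_force: 30.0
```

send_rows([
  [255,0,-0.005,0,0],
  [255,0,-0.005,0,0],
  [255,0,-0.005,0,0],
  [255,0,0,0.005,0],
  [255,0,0,0.006,0],
  [255,0,0,0.007,0],
  [255,0,0,0.007,0],
  [255,0,0,0.007,0],
  [255,0,0,0.007,0],
  [255,0,0,0.007,0],
  [255,0,0,0.007,0],
  [255,0,0,0.007,0],
  [255,0,0,0.007,0],
  [255,0,0,0.007,0],
  [255,0,0,0.007,0],
  [255,0,0,0.007,0],
  [255,0,0,0.006,0],
  [255,0,0,0,0],
  [255,0,0,0,0],
  [255,0,0,0,0],
])

```text
time_s: 5.73
position: [0.4963, 0.2558, 0.1729]
tcp_rot: [[-1.0, 0.0, 0.001], [0.0, 1.0, 0.0], [-0.001, 0.0, -1.0]]
force: [-2.0, -0.3, 8.5]
opening: 0.266
grasp_force: 30.0
```

```bash
python3 - <<'E'
from h import *
s=read_state(); print(s['position'],s['force'],s['opening'])
i,d=capture('scene'); np.savez('s2.npz',i=i,d=d); cv2.imwrite('pics/s2.png',cv2.resize(i[150:370,190:400],None,fx=2.7,fy=2.7,interpolation=3))
P=pts('scene',d); z=P[...,2]; X,Y=P[...,0],P[...,1]
b=(X>.44)&(X<.56)&(Y>.285)&(Y<.32)&(z>.09)&(z<.108); print('bail',b.sum(),np.percentile(P[b],[2,50,98],axis=0).round(4).tolist())
h=(X>.47)&(X<.52)&(Y>.22)&(Y<.285)&(z>.05)&(z<.125); print('hook',h.sum(),np.percentile(P[h],[2,50,98],axis=0).round(4).tolist())
E
```

```text
[0.49629029 0.25576759 0.17292611] [-1.98007933 -0.27425289  8.46721204] 0.26627840486083343
bail 72 [[0.4522, 0.2989, 0.0913], [0.473, 0.3019, 0.1012], [0.4993, 0.3052, 0.1036]]
hook 474 [[0.4794, 0.2348, 0.0674], [0.4921, 0.2374, 0.0926], [0.5154, 0.2717, 0.1236]]
```

View pics/s2.png

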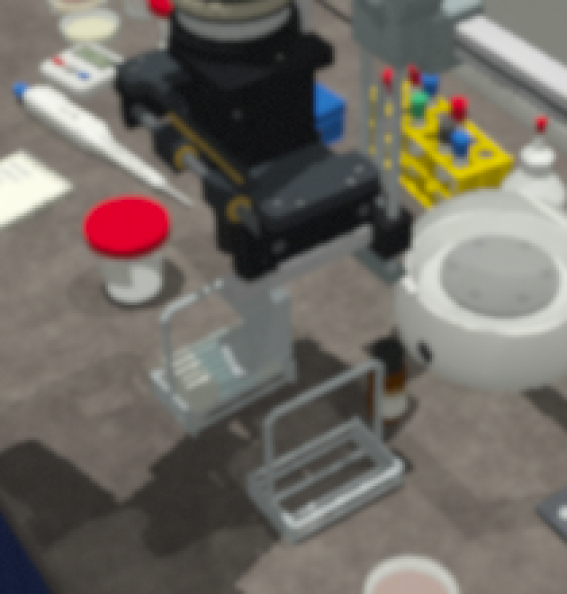

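The crop shows the knob gripped, the hook pulled down about 93 mm on the -y side of the loaded bail, and both carriers standing. I'll slide the hook 49 mm to +y under the bail.

send_rows([
  [255,0,0.004,0,0],
  [255,0,0.005,0,0],
  [255,0,0.005,0,0],
  [255,0,0.005,0,0],
  [255,0.001,0.005,0,0],
  [255,0,0.005,0,0],
  [255,0,0.005,0,0],
  [255,0,0.005,0,0],
  [255,0,0.005,0,0],
  [255,0,0.005,0,0],
  [255,0,0,0,0],
  [255,0,0,0,0],
])

```text
time_s: 6.78
position: [0.4947, 0.3054, 0.1731]
tcp_rot: [[-1.0, -0.0, 0.001], [-0.0, 1.0, 0.001], [-0.001, 0.001, -1.0]]
force: [-2.3, 0.2, 9.4]
opening: 0.27
grasp_force: 30.0
```

```bash
python3 - <<'E'
from h import *
s=read_state(); print(s['position'],s['force'],s['opening'])
i,d=capture('scene'); cv2.imwrite('pics/s3.png',cv2.resize(i[200:330,210:350],None,fx=4,fy=4,interpolation=3))
P=pts('scene',d); z=P[...,2]; X,Y=P[...,0],P[...,1]
b=(X>.44)&(X<.475)&(Y>.26)&(Y<.34)&(z>.09)&(z<.108); print('bail',b.sum(),np.percentile(P[b],[2,50,98],axis=0).round(4).tolist())
h=(X>.477)&(X<.52)&(Y>.26)&(Y<.292)&(z>.05)&(z<.125); print('shank',h.sum(),np.percentile(P[h],[2,50,98],axis=0).round(4).tolist())
E
```

```text
[0.49468995 0.30541358 0.173115  ] [-2.25003578  0.15470457  9.39397513] 0.27019582482672166
bail 40 [[0.4518, 0.2989, 0.0927], [0.4613, 0.3009, 0.1004], [0.4746, 0.3047, 0.1043]]
shank 329 [[0.4785, 0.2841, 0.0784], [0.4953, 0.2864, 0.1016], [0.5136, 0.289, 0.1246]]
```

View pics/s3.png

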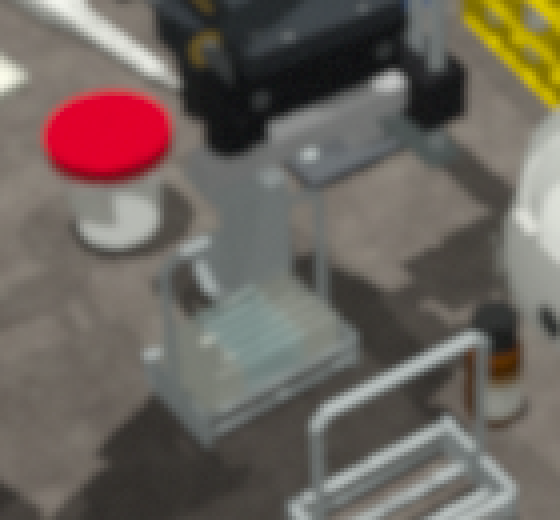

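The crop shows the bail passing in front of the shank, within the throat, and the carrier has not moved. The shank face puts the throat centre at y≈0.3045 against 0.303 for the bail. Now I'll let the hook rise gently.

send_rows([
  [255,0,0,-0.003,0],
  [255,0,0,-0.004,0],
  [255,0,0,-0.004,0],
  [255,0,0,-0.004,0],
  [255,0,0,-0.004,0],
  [255,0,0,-0.004,0],
  [255,0,0,-0.003,0],
  [255,0,0,-0.002,0],
  [255,0,0,-0.002,0],
  [255,0,0,-0.002,0],
  [255,0,0,-0.002,0],
  [255,0,0,-0.002,0],
  [255,0,0,-0.003,0],
  [255,0,0,-0.003,0],
  [255,0,0,-0.003,0],
  [255,0,0,-0.003,0],
  [255,0,0,-0.003,0],
  [255,0,0,-0.003,0],
  [255,0,0,0,0],
  [255,0,0,0,0],
])

```text
time_s: 8.5
position: [0.4947, 0.305, 0.2259]
tcp_rot: [[-1.0, -0.0, 0.0], [-0.0, 1.0, -0.0], [-0.0, -0.0, -1.0]]
force: [-1.0, 0.8, 5.3]
opening: 0.266
grasp_force: 30.0
```

send_rows([
  [255,0,0,-0.003,0],
  [255,0,0,-0.003,0],
  [255,0,0,-0.003,0],
  [255,0,0,-0.003,0],
  [255,0,0,-0.003,0],
  [255,0,0,-0.003,0],
  [255,0,0,-0.003,0],
  [255,0,0,-0.003,0],
  [255,0,0,-0.003,0],
  [255,0,0,-0.003,0],
  [255,0,0,-0.003,0],
  [255,0,0,-0.002,0],
  [255,0,0,-0.002,0],
  [255,0,0,-0.001,0],
  [255,0,0,-0.001,0],
  [255,0,0,0,0],
  [255,0,0,0,0],
])

```text
time_s: 9.92
position: [0.4947, 0.3051, 0.2646]
tcp_rot: [[-1.0, -0.0, -0.0], [-0.0, 1.0, 0.0], [0.0, 0.0, -1.0]]
force: [-1.6, -1.6, 3.9]
opening: 0.265
grasp_force: 30.0
```

```bash
python3 - <<'E'
from h import *
s=read_state(); print(s['position'],s['force'],s['opening'])
i,d=capture('scene'); cv2.imwrite('pics/s4.png',cv2.resize(i[150:350,190:350],None,fx=3,fy=3,interpolation=3))
E
```

```text
[0.49469909 0.30505463 0.26464994] [-1.55305184 -1.59398061  3.93579506] 0.2651015156776556
```

View pics/s4.png

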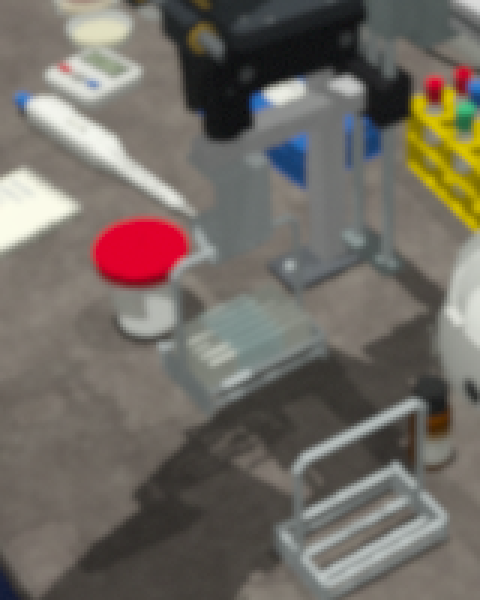

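The crop shows the carrier hanging level from the hook. I'll release and lift straight off.

send_rows([
  [175,0,0,0,0],
  [160,0,0,0,0],
  [140,0,0,0,0],
  [120,0,0,0,0],
  [100,0,0,0,0],
  [80,0,0,0,0],
  [80,0,0,0,0],
  [80,0,0,0,0],
  [80,0,0,0,0],
  [80,0,0,0,0],
  [80,0,0,0,0],
  [80,0,0,0,0],
])

```text
time_s: 10.97
position: [0.4948, 0.305, 0.2646]
tcp_rot: [[-1.0, -0.0, 0.0], [-0.0, 1.0, 0.0], [-0.0, 0.0, -1.0]]
force: [0.4, 0.2, 0.4]
opening: 0.687
grasp_force: 0.0
```

send_rows([
  [80,0,0,-0.005,0],
  [80,0,0,-0.01,0],
  [80,0,0,-0.015,0],
  [80,0,0,-0.015,0],
  [80,0,0,-0.015,0],
  [80,0,0,-0.02,0],
  [80,0,0,-0.02,0],
  [80,0,0,0,0],
  [80,0,0,0,0],
  [80,0,0,0,0],
  [80,0,0,0,0],
  [80,0,0,0,0],
  [80,0,0,0,0],
  [80,0,0,0,0],
  [80,0,0,0,0],
  [80,0,0,0,0],
  [80,0,0,0,0],
  [80,0,0,0,0],
  [80,0,0,0,0],
  [80,0,0,0,0],
])

```text
time_s: 12.63
position: [0.4948, 0.3051, 0.3646]
tcp_rot: [[-1.0, -0.0, 0.0], [-0.0, 1.0, 0.0], [-0.0, 0.0, -1.0]]
force: [-0.0, -0.3, -1.0]
opening: 0.689
grasp_force: 0.0
```

```bash
python3 - <<'E'
from h import *
s=read_state(); print(s['time_s'],s['position'],s['force'],s['opening'])
i,d=capture('scene'); cv2.imwrite('pics/s5.png',cv2.resize(i[130:350,190:350],None,fx=2.7,fy=2.7,interpolation=3))
def m(d):
    P=pts('scene',d); X,Y,z=np.moveaxis(P,-1,0)
    k=(X>.47)&(X<.52)&(Y>.27)&(Y<.34)&(z>.245)&(z<.3)&(i.max(-1)<70); print('knob',k.sum(),np.percentile(P[k],[2,50,98],axis=0).round(4).tolist())
    c=(X>.43)&(X<.56)&(Y>.25)&(Y<.35)&(z>.055)&(z<.115); print('carrier',c.sum(),np.percentile(P[c],[1,50,99],axis=0).round(4).tolist())
m(d)
for _ in range(6): capture('scene')
i,d=capture('scene'); m(d)
E
```

```text
12.6333 [0.49480171 0.30507586 0.36460137] [-0.01076775 -0.29764518 -0.97750471] 0.6891689783863256
knob 279 [[0.4841, 0.2916, 0.2467], [0.4919, 0.2957, 0.2678], [0.5022, 0.3083, 0.2825]]
carrier 1346 [[0.4512, 0.2741, 0.0655], [0.4914, 0.2925, 0.0917], [0.5431, 0.3263, 0.1088]]
knob 280 [[0.4842, 0.2918, 0.2463], [0.4919, 0.296, 0.2677], [0.5028, 0.3087, 0.2823]]
carrier 1350 [[0.4512, 0.2743, 0.0653], [0.4912, 0.2925, 0.0917], [0.5432, 0.3267, 0.1067]]
```

View pics/s5.png

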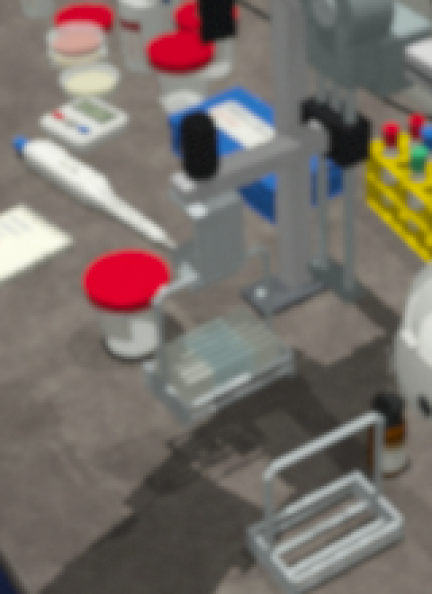

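The crop shows the gripper clear of the knob, the hook fully up (knob top 0.2825 m), the loaded carrier hanging level and still, and the empty carrier untouched.

```bash
python3 -c "
from rig import hand_in; print(hand_in())"
```

```text
the job is handed in; nothing more can be done
None
```

The loaded carrier is hanging level and still from the fully raised hook, the empty carrier was left where it stood, and the job was handed in after about 13 s of robot time; the hand-in returned no verdict.

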